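# Cover the casting pot and clamp it in the screw press

### The job

Set the blue cover on the casting pot standing in the screw press, so that it sits seated and level on the rim, and let go of it. Then wind the press down by its crank (clockwise from above) until the foot just touches the cover, add a quarter of a turn more, and let go. Leave the cups, the tub and the tissue box where they are.

Things in the scene. Friction and masses are not known exactly. Their poses are not given: they have to be found in the camera images.
- cover: Loose cover, about 0.18 kg: blue disc 120 mm across, 8 mm thick, with a pale wooden bar handle. Origin: centre of the disc's underside (which sits on the rim); z up through the disc, x along the handle. Under it a tapered grey plug, 92 mm across at the disc, 86 mm at its foot, stands 5 mm proud; on the table the cover stands on this plug. White dot on top at the centre.
- cover_grip (a point): Where to grip the cover's handle: 115 mm from the disc's centre along x, 20 mm above its underside. Axes as the cover. The handle is a bar 16 mm wide, 22 mm high, from x = 35 to 150 mm and z = 8 to 30 mm over the underside; past the disc nothing is under it. The cover's centre of mass is about 23 mm from the disc's centre towards the handle.
- pot_rim (a point): Centre of the pot's mouth at the height of its flat rim, on the press axis. White pot with green band, 72 mm high, 112 mm across outside, 100 mm inside, fixed in the press; the rim is 75 to 85 mm above the table (varies). Inside, 42 mm below the rim, lies a hard cast disc. The cover's plug goes in the mouth, its handle in any direction clear of the column.
- press: Green bench screw press, fixed. Origin on the press axis at table height; z up, x from the axis to the column, which is on the side away from the robot. In mm: base x -80 to 145, y -75 to 75, 15 thick; column 50 x 50, x 90 to 140; head arm x -30 to 140, y -25 to 25, z 150 to 190. Open on the other three sides.
- foot_face (a point): Centre of the flat underside of the press foot, a black disc 40 mm across on the press axis below the head arm. It moves down 16 mm per turn of the crank. At the start it is 17 to 33 mm above where the top of the seated cover (8 mm over the rim) will be.
- crank (a joint): Angle of the crank about the press axis, rad; grows clockwise seen from above, which winds the screw down 16 mm per turn; 0.0 to 2.5 at the start, free up to 22. It stays where left; turning needs about 0.12 N m. At angle a the crank arm points at -a from the press x axis.
- crank_grip (a point): Middle (28 mm above its lower end) of the upright red crank handle: a sleeve 24 mm across, 48 mm high, 45 mm from the press axis, spinning freely on its pin, so it can be held from above and led round a circle without turning the hand. It sinks with the screw, 16 mm per turn; 276 mm above the table at crank angle 0. The flat crank arm lies 2 mm below it.
- foot (a joint): How far the sprung foot is pushed up into the screw, m: 0 while it hangs free; after it touches the cover it grows 4 mm per quarter turn of the crank, 3 N per mm; at most 0.012.
- cup_a: Yellow cup, 74 mm across the rim, 90 mm high, standing loose beyond the work, near the middle. Origin under its centre. To be left alone.
- cup_b: Green cup, 74 mm across the rim, 90 mm high, loose, on the left. Origin under its centre. To be left alone.
- tub: Clear open tub, 150 x 200 x 60 mm, with cast discs in it, on the right. Origin under its centre. To be left alone.
- tissue: Blue tissue box, 120 x 230 x 70 mm, on the left. Origin under its centre. To be left alone.
Mind the look-alikes: they are no part of the job. Leave any orange or yellow look-alike of the cover alone.

How it is judged:
On the way, in this order (a step that is already met when the one before it is completed fails the run):
1. the cover sits seated and level on the pot's rim, let go, with the press foot still clear of it (horizontal distance between cover and pot_rim below 0.006 m and z of cover in the frame of pot_rim between -0.0025 and 0.0025 m and angle between cover's own z axis and vertical below 0.025 rad and contact force between the fingers and cover below 0.1 N and value of joint foot below 0.0012 m), for 0.3 s.
2. the press foot is wound down onto the seated cover (horizontal distance between cover and pot_rim below 0.006 m and z of cover in the frame of pot_rim between -0.0025 and 0.0025 m and angle between cover's own z axis and vertical below 0.025 rad and value of joint foot above 0.0015 m), for 0.05 s.
At the end, for the whole second after the job is handed in: The cover is on the pot: within 6 mm of centred, its underside within 2.5 mm of the rim, tilted less than 0.025 rad, at rest. The crank is at rest, wound a quarter of a turn past contact, to within about 0.09 turn: the sprung foot is pushed in 2.5 to 5.5 mm (horizontal distance between cover and pot_rim below 0.006 m and z of cover in the frame of pot_rim between -0.0025 and 0.0025 m and angle between cover's own z axis and vertical below 0.025 rad and value of joint foot between 0.0025 and 0.0055 m and linear speed of cover below 0.01 m/s and velocity of joint crank between -0.05 and 0.05 rad/s); the robot touches nothing.
It fails at once if the yellow cup is pushed more than 30 mm or tipped (distance of cup_a from where it was at the start of the episode above 0.03 m or angle between cup_a's own z axis and vertical above 0.3 rad).
It fails at once if the green cup is pushed more than 30 mm or tipped (distance of cup_b from where it was at the start of the episode above 0.03 m or angle between cup_b's own z axis and vertical above 0.3 rad).
It fails at once if the tub is pushed more than 30 mm or tipped (distance of tub from where it was at the start of the episode above 0.03 m or angle between tub's own z axis and vertical above 0.3 rad).
It fails at once if the tissue box is pushed more than 30 mm or tipped (distance of tissue from where it was at the start of the episode above 0.03 m or angle between tissue's own z axis and vertical above 0.3 rad).
It also fails if it takes over 72 s, if anything falls off the work surface, if the arm or the gripper's body presses on something with over 40 N, if the wrist force passes 120 N, or if a joint passes its speed limit or range.

### The arm

A 6-joint arm with a two-finger parallel gripper is mounted at the origin on the work surface. World frame = base frame: x ahead of the robot, y to its left, z up, the work surface at z = 0. Lengths are in m, angles in rad, forces in N, time in s.
With the tool pointing down it reaches from about 0.35 to 0.975 m from the base axis. Payload 17.4 kg.
Tool frame: the origin (TCP) lies between the finger pads; the fingertips stand 25 mm ahead of it and the grasp point (between the pads) lies 6 mm ahead of it (bot.tips_ahead is the distance from the TCP to the fingertips, in m); z points along the fingers, y is the direction in which the jaws open and shut (so a half turn about z gives the same grasp; the last joint's range is limited). The gripper opens to 85 mm and grips with 20 to 120 N. Pads are 22 mm wide; open, the fingers measure 114 mm over their backs; the gripper's body (76 mm by 85 mm) begins 54 mm behind the grasp point. The pads swing forward as they close: fully open they stand 13 mm farther back than shut.
Start: joints at [1.249, 0.116, 1.442, -0, 1.584, -0.038], TCP at [0.189, 0.648, 0.256] pointing down, gripper open.
Joint ranges: [-2.83, 2.83], [-0.83, 2.19], [0.07, 2.5], [-1.14, 4.28], [0.01, 3], [-2.97, 2.97]. Speed limits (rad/s): [1.89, 1.89, 2.22, 3.14, 3.14, 3.14].

### API

Orientations are given as [roll, pitch, yaw] about the fixed x, y, z axes, in that order (R = Rz(yaw) Ry(pitch) Rx(roll)).
In Python, from rig import bot, eyes gives the robot as it stands.
- The arm moves only by the tool jog_arm, never from a script. Its arguments are lists of equal length, an entry for each row: "slide": the shift along the tool's x, y, z in cm, a list of three; "turn": the turn about the tool's z in degrees; "hand": the closure in counts, from 0 (fully open) to 255 (shut). In form: {"slide": [[dx, dy, dz], ...], "turn": [turn, ...], "hand": [hand, ...]}. A call has 1 to 20 rows; each row shifts and turns the pose as measured when the row begins, along the tool's axes as they then stand; what a row does not reach is not made up. A row lasts 1/12 s, in which the tool goes at most 41.7 mm and 7.16 degrees, less where a joint would pass 70% of its speed; a pose out of reach is approached as far as the arm can. A call with a gripper value outside its range is refused whole. The fingers move at their own pace and stop on an object; the grip force is fixed at half the most. Time passes only in rows, so rows that do not move let the fingers close. It gives the time, the measured TCP pose, the force and the opening at its end, in the units of the state.
- bot.read_state(): the state, without advancing time (a new reading comes with each control period).
- eyes.camera(name): name is "side" or "top" or "wrist"; returns a dict with "img" (384x512x3 uint8, red, green, blue), "mtx" (3x3 intrinsics, pixels), "rvec" (rotation vector, rad) and "tvec" (3), from world to camera coordinates, as OpenCV has them; the wrist camera has in their place "mount" (4x4, takes a point from camera to tool coordinates, whose origin is the TCP and whose axes are the flange's). Camera axes: x right, y down, z forward; pixel columns grow to the right and rows downward; lengths in m; the calibration is good to about 2 mm. A picture is of the moment at which its call begins: read the wrist's pose just before it. There is no depth.
- bot.finish_job(): hands the job in, once; it reports no verdict.
The state is a dict: "time_s": time; "joint_pos": joint angles; "joint_velocities": joint speeds; "effort": joint torques, N m; "eef_pos": TCP position; "ee_rot": TCP orientation; "ft_force": force on the tool from outside, world axes, zero at the start; "ft_torque": the same for the moment, N m; "finger_gap": opening from 0.0 (shut) to 1.0 (fully open).
Only numpy, scipy, OpenCV 4.12 (cv2) and the standard library are available. Lean on these libraries where they do the work, as an engineer would, in place of code of your own. Each camera call takes 0.05 s, during which the arm holds its last target. There are 200 camera calls.

## Working session

There is one attempt and no reset: what is moved stays moved. The work goes in short steps, Python scripts to look and compute and a tool call to move; the robot and the scene stay as the last step left them, time stands still between calls to the robot, and variables do not carry over. Pictures are saved under pics/ and viewed, about 8 in all and at most 12, crops included, and the job is handed in when it is done.

Besides the shell and the picture viewer there is one more tool, called after "Call:" as name([rows], argument=value, ...), one row to a line, values as JSON. jog_arm: Moves the arm, as the interface text tells. Its arguments: {"type":"object","properties":{"slide":{"type":"array","items":{"type":"array","items":{"type":"number"}}},"turn":{"type":"array","items":{"type":"number"}},"hand":{"type":"array","items":{"type":"number"}}},"required":["slide","turn","hand"]}

```bash
ls; mkdir -p pics
cat > h.py <<'E'
import numpy as np, cv2
from rig import bot, eyes
from scipy.spatial.transform import Rotation as R
def cam(n):
    s=bot.read_state(); c=eyes.camera(n)
    if n=='wrist':
        T=np.eye(4);T[:3,:3]=R.from_euler('xyz',s['ee_rot']).as_matrix();T[:3,3]=s['eef_pos'];P=T@np.array(c['mount'])
        c['R']=P[:3,:3];c['o']=P[:3,3]
    else:
        r=cv2.Rodrigues(np.array(c['rvec'],float))[0];c['R']=r.T;c['o']=-r.T@np.array(c['tvec'],float).ravel()
    return c
def ray(c,u,v):
    d=c['R']@np.linalg.inv(np.array(c['mtx']))@np.array([u,v,1.]);return c['o'],d/np.linalg.norm(d)
def onz(c,u,v,z):
    o,d=ray(c,u,v);return o+d*(z-o[2])/d[2]
def proj(c,p):
    q=np.array(c['mtx'])@(c['R'].T@(np.asarray(p,float)-c['o']));return q[:2]/q[2]
def cross(*rs):
    A=sum(np.eye(3)-np.outer(d,d) for o,d in rs);b=sum((np.eye(3)-np.outer(d,d))@o for o,d in rs)
    p=np.linalg.solve(A,b);return p,[np.linalg.norm(np.cross(p-o,d)) for o,d in rs]
E
python3 - <<'E'
from h import *
a=cam('side');b=cam('top');s=bot.read_state();print(s)
for n,c in (('side',a),('top',b)):
    print(n,c['o'].round(3),c['R'][:,2].round(2)); cv2.imwrite(f'pics/{n}0.png',c['img'][:,:,::-1])
E
```

```text
pics
{'time_s': 0.1, 'joint_pos': array([ 1.24915838e+00,  1.16449037e-01,  1.44218725e+00, -2.38653513e-05,
        1.58401809e+00, -3.78273968e-02]), 'joint_velocities': array([ 5.83407879e-04, -9.66605584e-04, -5.52640718e-04,  5.33099346e-05,
        1.32161645e-03,  2.64906632e-04]), 'effort': array([-2.21650218e-03, -7.33665061e+01, -6.33790398e+01, -2.26863658e-04,
        5.20388669e-03,  3.09344375e-05]), 'eef_pos': array([0.18899728, 0.64785009, 0.25563552]), 'ee_rot': array([-3.14053078e+00, -1.63062220e-05,  2.85778179e+00]), 'ft_force': array([-0.15546574, -0.46351915,  0.88828697]), 'ft_torque': array([-0.00341005,  0.00867332,  0.02620125]), 'finger_gap': 0.9985956318219128}
side [ 0.409 -1.174  0.918] [ 0.05  0.85 -0.52]
top [0.227 0.043 1.505] [ 0.19 -0.02 -0.98]
```

View pics/side0.png

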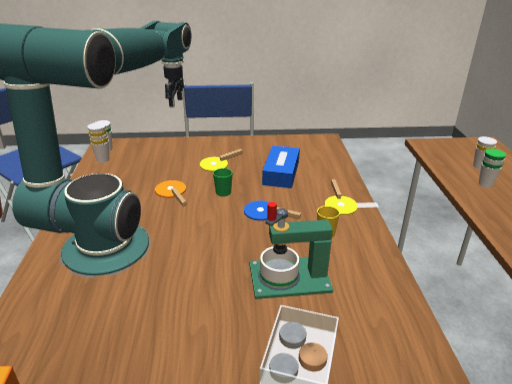

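View pics/top0.png

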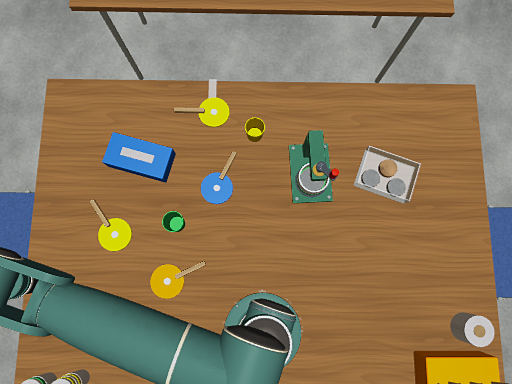

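The side view shows the blue round disc with its bar handle at (260,210), partly behind the crank. The top view shows it at (217,188), with the handle end at (234,153).
The other candidates are yellow discs, top (214,112) and (115,235), and an orange disc, top (167,281). The blue tissue box is rectangular. Only the disc at top (217,188) is both blue and round, so I'll confirm it in a crop and measure it.

Run:
```python
from h import *
t=cam('top');s=cam('side')
def comps(c,lo,hi,amin=8):
    h=cv2.cvtColor(c['img'],cv2.COLOR_RGB2HSV);m=cv2.inRange(h,np.array(lo),np.array(hi))
    n,l,st,ce=cv2.connectedComponentsWithStats(m)
    return [(st[i].tolist(),ce[i].round(1).tolist()) for i in range(1,n) if st[i][4]>=amin]
for n,c in (('top',t),('side',s)):
    print(n,'blue',comps(c,(105,150,80),(125,255,255),60));print('red',[k for k in comps(c,(0,180,100),(4,255,255))],[k for k in comps(c,(175,180,100),(180,255,255))])
    print('f',c['mtx'][0][0])
h=t['img'][130:230,170:350];h2=s['img'][180:305,200:360]
a=cv2.resize(h,None,fx=4,fy=4,interpolation=cv2.INTER_CUBIC)[:, :720];b=cv2.resize(h2,None,fx=4,fy=4,interpolation=cv2.INTER_CUBIC)
cv2.imwrite('pics/c1.png',a[:,:,::-1]);cv2.imwrite('pics/c2.png',b[:,:,::-1])
```

```text
top blue [([102, 132, 71, 48, 1720], [137.5, 155.4]), ([201, 173, 32, 31, 702], [216.2, 188.4])]
red [([331, 169, 8, 7, 41], [334.7, 171.9])] []
f 407.57286929914966
side blue [([263, 146, 36, 42, 1030], [279.8, 167.3]), ([244, 201, 24, 19, 337], [256.1, 210.0])]
red [([268, 202, 9, 19, 133], [271.8, 210.6])] []
f 448.8844148899487
```

View pics/c1.png

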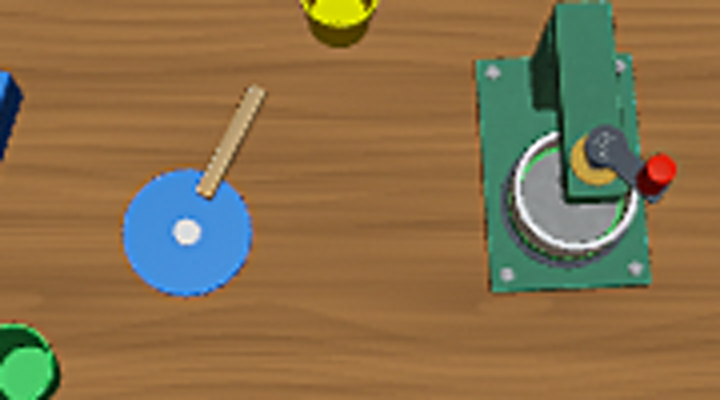

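View pics/c2.png

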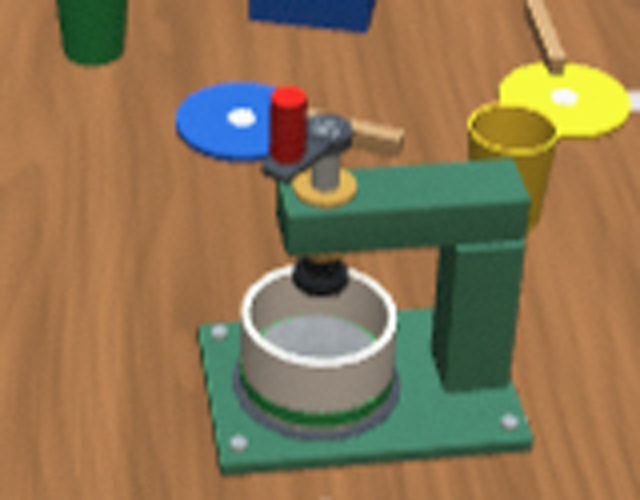

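The crops confirm it: a blue round cover with a white dot (top crop (187,232), side crop (241,118)) and a pale handle ending at (257,88) in the top crop. The crank handle is red, and the press and pot are on the right.

Run:
```python
from h import *
t=cam('top');s=cam('side')
T=lambda x,y:(170+(x+.5)/4-.5,130+(y+.5)/4-.5); S=lambda x,y:(200+(x+.5)/4-.5,180+(y+.5)/4-.5)
X=lambda a,b:[np.round(k,4) for k in cross(ray(t,*T(*a)),ray(s,*S(*b)))]
print('dot',X((187,232),(241,118)))
print('handle end',X((257,90),(401,135)))
print('rim',X((576,193),(319,315)))
print('red centre',np.round(cross(ray(t,334.7,171.9),ray(s,271.8,210.6))[0],4))
c=[onz(t,*T(*p),.015) for p in ((476,62),(632,55),(650,284),(493,292))];print(np.round(c,4))
d=onz(t,*T(187,232),.013);e=onz(t,*T(257,89),.03);i=onz(t,*T(207,190),.035);print('dot',d,'end',e,'yaw',np.degrees(np.arctan2(*(e-d)[1::-1])),np.degrees(np.arctan2(*(e-i)[1::-1])))
rim=onz(t,*T(576,193),.08);print('rim@.08',rim, 'width', np.linalg.norm(onz(t,*T(513,193),.08)-onz(t,*T(638,193),.08)), onz(s,*S(319,315),.08))
```

```text
dot [array([0.5149, 0.1733, 0.0135]), array([0.0001, 0.0001])]
handle end [array([0.6484, 0.1095, 0.0331]), array([0.0015, 0.0015])]
rim [array([ 0.543 , -0.1803,  0.0782]), array([0.002, 0.002])]
red centre [ 0.5166 -0.2167  0.2701]
[[ 0.6817 -0.0974  0.015 ]
 [ 0.6901 -0.2466  0.015 ]
 [ 0.469  -0.2573  0.015 ]
 [ 0.4604 -0.1112  0.015 ]]
dot [0.5151162  0.17334011 0.013     ] end [0.64875028 0.1096319  0.03      ] yaw -25.488829259738072 -24.262277087318445
rim@.08 [ 0.54057897 -0.18005102  0.08      ] width 0.11245996710584402 [ 0.54478136 -0.18187906  0.08      ]
```

Call:
jog_arm([
  [-2.8,-1.9,0.2],
  [-2.8,-1.9,0.2],
  [-2.8,-1.9,0.2],
  [-2.8,-1.9,0.2],
  [-2.8,-1.9,0.2],
  [-2.8,-1.9,0.2],
  [-2.8,-1.9,0.2],
  [-2.8,-1.9,0.2],
  [-2.8,-1.9,0.2],
  [-2.8,-1.9,0.2],
  [-2.8,-1.9,0.2],
  [-2.8,-1.9,0.2],
  [-2.8,-1.9,0.2],
  [-2.8,-1.9,0.2],
  [-2.8,-1.9,0.2],
  [-2.8,-1.9,0.2],
  [-2.8,-1.9,0.2],
  [-2.8,-1.9,0.2],
  [-2.8,-1.9,0.2],
  [0,0,0],
], turn=[0,0,0,0,0,0,0,0,0,0,0,0,0,0,0,0,0,0,0,0], hand=[0,0,0,0,0,0,0,0,0,0,0,0,0,0,0,0,0,0,0,0])

```text
time_s: 1.97
eef_pos: [0.6145, 0.1285, 0.2154]
ee_rot: [3.141, 0.002, 2.863]
ft_force: [0.1, 0.4, 1.0]
finger_gap: 1.001
```

```bash
cat >> h.py <<'E'
def plan(p,yaw):
    s=bot.read_state();Rm=R.from_euler('xyz',s['ee_rot']).as_matrix();y=np.degrees(s['ee_rot'][2])
    print('t',s['time_s'],'pos',s['eef_pos'].round(4),'rot',np.degrees(s['ee_rot']).round(2),'F',s['ft_force'].round(1),'gap',round(s['finger_gap'],3))
    print('tool cm',(Rm.T@(np.asarray(p)-s['eef_pos'])*100).round(2),'turn',round(-((yaw-y+180)%360-180),2))
E
python3 -c "
from h import *
plan([.619,.124,.16],154.8)"
```

```text
t 1.9667 pos [0.6145 0.1285 0.2154] rot [1.7996e+02 9.0000e-02 1.6405e+02] F [0.1 0.4 1. ] gap 1.001
tool cm [-0.54 -0.32  5.54] turn 9.25
```

Call:
jog_arm([
  [-0.5,-0.3,1.5],
  [0,0,2],
  [0,0,2],
  [0,0,0],
], turn=[4.6,4.6,0,0], hand=[0,0,0,0])

```text
time_s: 2.3
eef_pos: [0.6205, 0.1214, 0.1592]
ee_rot: [3.14, 0.003, 2.691]
ft_force: [-0.8, -0.6, -0.2]
finger_gap: 0.999
```

Run:
```python
from h import *
plan([.619,.124,.031],154.8)
c=cam('wrist');cv2.imwrite('pics/w1.png',c['img'][:,:,::-1]);print(c['o'],c['R'][:,2],c['mtx'][0][0])
print(proj(c,[.619,.124,.035]),proj(c,[.515,.173,.013]))
```

```text
t 2.3 pos [0.6205 0.1214 0.1592] rot [1.7989e+02 1.5000e-01 1.5416e+02] F [-0.8 -0.6 -0.2] gap 0.999
tool cm [ 0.28  0.14 12.81] turn -0.64
[0.55849241 0.15124963 0.27761504] [ 0.24873129 -0.11899068 -0.96123564] 321.78991335722503
[259.93084082 189.33476911] [258.48088232  33.48169263]
```

View pics/w1.png

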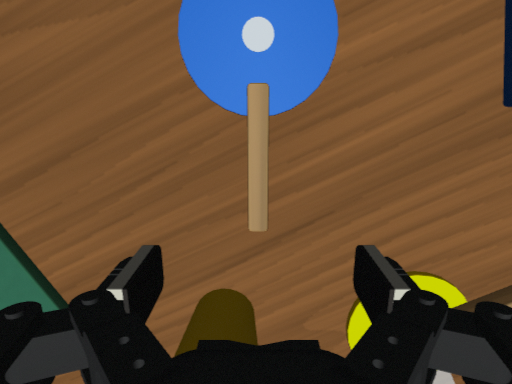

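Run:
```python
from h import *
c=cam('wrist');t=cam('top')
d=onz(c,258,34,.013);e=onz(c,258,231,.035);i=onz(c,258.3,84,.035)
print(d,e,i,np.degrees(np.arctan2(*(e-d)[1::-1])),np.degrees(np.arctan2(*(e-i)[1::-1])),np.linalg.norm((e-d)[:2]),np.linalg.norm((i-d)[:2]))
h=cv2.cvtColor(t['img'],cv2.COLOR_RGB2HSV)[110:150,235:275];m=cv2.inRange(h,np.array((25,150,60)),np.array((35,255,255)))
ys,xs=np.where(m);print(xs.min()+235,xs.max()+235,ys.min()+110,ys.max()+110)
cup=onz(t,254.5,126.5,.09);print('cup',cup, cup[:2]-[.619,.124],onz(t,255,138,0))
```

```text
[0.51550962 0.17289541 0.013     ] [0.65141511 0.10722326 0.035     ] [0.54872798 0.1570439  0.035     ] -25.790730265467264 -25.881239546289816 0.15094082375140258 0.036806647899326125
251 264 117 140
cup [0.72799857 0.03339101 0.09      ] [ 0.10899857 -0.09060899] [0.71347327 0.03058026 0.        ]
```

```bash
python3 -c "
from h import *
plan([.6164,.1241,.032],154.2)"
```

```text
t 2.45 pos [0.6218 0.122  0.1643] rot [179.71   0.41 154.25] F [-0.8  0.9  0.1] gap 0.998
tool cm [ 0.67 -0.12 13.22] turn 0.05
```

Call:
jog_arm([
  [0.6,-0.1,2],
  [0,0,3],
  [0,0,3],
  [0,0,2],
  [0,0,1],
  [0,0,0],
], turn=[0,0,0,0,0,0], hand=[0,0,0,0,0,0])

```text
time_s: 2.95
eef_pos: [0.6216, 0.1265, 0.063]
ee_rot: [3.127, 0.021, 2.697]
ft_force: [-1.3, 1.1, -0.5]
finger_gap: 1.002
```

```bash
python3 -c "
from h import *
plan([.6164,.1241,.032],154.2)"
```

```text
t 2.95 pos [0.6216 0.1265 0.063 ] rot [179.17   1.18 154.55] F [-1.3  1.1 -0.5] gap 1.002
tool cm [ 0.43 -0.48  3.08] turn 0.35
```

Call:
jog_arm([
  [0.4,-0.4,0.7],
  [0,0,0.8],
  [0,0,0.8],
  [0,0,0.5],
  [0,0,0],
], turn=[0.3,0,0,0,0], hand=[0,0,0,0,0])

```text
time_s: 3.37
eef_pos: [0.619, 0.1253, 0.0387]
ee_rot: [3.123, 0.027, 2.692]
ft_force: [-0.3, -0.5, 0.1]
finger_gap: 0.999
```

```bash
python3 -c "
from h import *
plan([.6164,.1241,.032],154.2)"
```

```text
t 3.3667 pos [0.619  0.1253 0.0387] rot [178.92   1.52 154.27] F [-0.3 -0.5  0.1] gap 0.999
tool cm [ 0.2  -0.23  0.66] turn 0.07
```

Call:
jog_arm([
  [0.2,-0.25,0.6],
  [0,0,0.2],
  [0,0,0],
  [0,0,0],
  [0,0,0],
  [0,0,0],
  [0,0,0],
  [0,0,0],
  [0,0,0],
  [0,0,0],
  [0,0,0],
], turn=[0,0,0,0,0,0,0,0,0,0,0], hand=[0,0,0,255,255,255,255,255,255,255,255])

```text
time_s: 4.28
eef_pos: [0.6169, 0.1238, 0.0315]
ee_rot: [3.122, 0.028, 2.693]
ft_force: [-0.4, -0.1, 0.9]
finger_gap: 0.177
```

```bash
python3 -c "
from h import *
plan([.6164,.1241,.15],154.2)"
```

```text
t 4.2833 pos [0.6169 0.1238 0.0315] rot [178.88   1.6  154.28] F [-0.4 -0.1  0.9] gap 0.177
tool cm [ -0.27   0.24 -11.85] turn 0.08
```

Call:
jog_arm([
  [0,0,-1],
  [0,0,-2],
  [0,0,-2],
  [0,0,-2],
  [0,0,-2],
  [0,0,-2],
  [0,0,-2],
  [0,0,-1],
  [0,0,0],
], turn=[0,0,0,0,0,0,0,0,0], hand=[255,255,255,255,255,255,255,255,255])

```text
time_s: 5.03
eef_pos: [0.6108, 0.1229, 0.1809]
ee_rot: [3.123, 0.027, 2.693]
ft_force: [0.3, -0.8, -1.9]
finger_gap: 0.175
```

```bash
python3 -c "
from h import *
plan([.6164,.1241,.16],154.2)
c=cam('wrist');cv2.imwrite('pics/w2.png',c['img'][:,:,::-1])"
```

```text
t 5.0333 pos [0.6108 0.1229 0.1809] rot [178.92   1.55 154.27] F [ 0.3 -0.8 -1.9] gap 0.175
tool cm [-0.4   0.31  2.1 ] turn 0.07
```

View pics/w2.png

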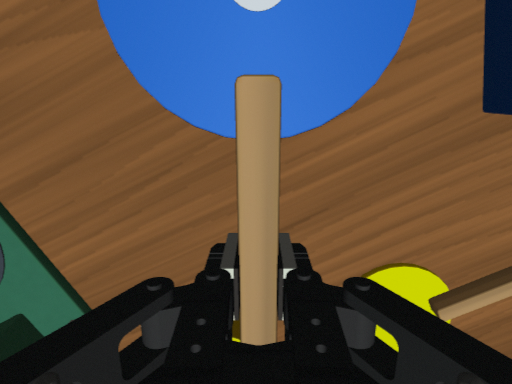

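Cover is held: handle between the fingers, inner handle end at (258,75), disc near edge at (258,138). Next, a check for sag by comparing with where an unslipped grasp would put those points.

```bash
cat >> h.py <<'E'
def Tm(p,r):
    T=np.eye(4);T[:3,:3]=R.from_euler('xyz',r).as_matrix();T[:3,3]=p;return T
Tg=Tm([.6169,.1238,.0315],[3.122,.028,2.693])            # tool at grasp
Tc=Tm([.5155,.1729,.005],[0,0,np.radians(-25.8)])         # cover on table
C=np.linalg.inv(Tg)@Tc                                    # cover in tool
E
python3 - <<'E'
from h import *
c=cam('wrist');M=np.linalg.inv(np.array(c['mount']))
for pitch in (0,1,2,3,4):
  # sag: rotation about grip (cover y axis) disc end down
  D=np.eye(4);D[:3,:3]=R.from_euler('y',-pitch,degrees=True).as_matrix();g=np.array([.115,0,.02]);D[:3,3]=g-D[:3,:3]@g
  out=[]
  for p in ([.035,0,.030],[.06,.02,.008],[.06,-.02,.008],[.0,0,.008],[.0567,.02,.008]):
    q=np.array(c['mtx'])@(M@C@D@np.array([*p,1]))[:3];out.append((q[:2]/q[2]).round(1))
  print(pitch,*out)
im=c['img'];h=cv2.cvtColor(im,cv2.COLOR_RGB2HSV);b=cv2.inRange(h,np.array((105,150,80)),np.array((125,255,255)))
for y in (20,60,100): print(y,np.where(b[y,:450])[0][[0,-1]])
print([ (x,np.where(b[:,x])[0].max()) for x in (200,230,290,320)])
E
```

```text
0 [259.   73.3] [305.3 139.9] [209.7 139.9] [258.1 -26.2] [305.7 132. ]
1 [258.9  73. ] [304.9 140.1] [210.  140.1] [258.  -23.6] [305.2 132.2]
2 [258.8  72.8] [304.5 140.4] [210.3 140.3] [257.9 -21. ] [304.8 132.5]
3 [258.8  72.7] [304.1 140.6] [210.6 140.6] [257.8 -18.3] [304.4 132.8]
4 [258.7  72.6] [303.8 140.9] [210.9 140.9] [257.7 -15.6] [304.  133.2]
20 [104 410]
60 [124 390]
100 [157 356]
[(200, np.int64(127)), (230, np.int64(137)), (290, np.int64(136)), (320, np.int64(125))]
```

Run:
```python
from h import *
c=cam('wrist');M=np.linalg.inv(np.array(c['mount']))
im=c['img'];g=im[:40,258].astype(int);print('dot col',[tuple(x) for x in g[4:18:2]])
a=np.radians(np.arange(0,90,.5))
for pitch in (-1,0,1,2,3,4):
  D=np.eye(4);D[:3,:3]=R.from_euler('y',-pitch,degrees=True).as_matrix();gg=np.array([.115,0,.02]);D[:3,3]=gg-D[:3,:3]@gg
  def pr(p): 
    q=np.array(c['mtx'])@(M@C@D@np.array([*p,1]))[:3];return q[:2]/q[2]
  r=np.array([pr([.06*np.cos(t),.06*np.sin(t),.008]) for t in a]);l=np.array([pr([.06*np.cos(t),-.06*np.sin(t),.008]) for t in a])
  f=lambda e,y:np.interp(-y,-e[:,1],e[:,0])
  print(pitch,[(f(l,y).round(1),f(r,y).round(1)) for y in (20,60,100)],'dotedge',[pr([x,0,.008])[1].round(1) for x in (.012,.0135)])
```

```text
dot col [(np.int64(203), np.int64(212), np.int64(218)), (np.int64(204), np.int64(213), np.int64(218)), (np.int64(203), np.int64(212), np.int64(218)), (np.int64(193), np.int64(204), np.int64(215)), (np.int64(53), np.int64(115), np.int64(209)), (np.int64(52), np.int64(115), np.int64(209)), (np.int64(51), np.int64(115), np.int64(209))]
-1 [(np.float64(101.2), np.float64(412.9)), (np.float64(121.4), np.float64(393.2)), (np.float64(155.9), np.float64(359.2))] dotedge [np.float64(9.2), np.float64(13.8)]
0 [(np.float64(102.7), np.float64(411.2)), (np.float64(122.4), np.float64(392.0)), (np.float64(156.3), np.float64(358.6))] dotedge [np.float64(11.0), np.float64(15.5)]
1 [(np.float64(104.3), np.float64(409.6)), (np.float64(123.3), np.float64(391.0)), (np.float64(156.6), np.float64(358.2))] dotedge [np.float64(12.8), np.float64(17.2)]
2 [(np.float64(105.8), np.float64(407.9)), (np.float64(124.2), np.float64(390.0)), (np.float64(156.9), np.float64(357.8))] dotedge [np.float64(14.6), np.float64(19.0)]
3 [(np.float64(107.2), np.float64(406.3)), (np.float64(125.0), np.float64(389.0)), (np.float64(157.2), np.float64(357.4))] dotedge [np.float64(16.5), np.float64(20.7)]
4 [(np.float64(108.7), np.float64(404.7)), (np.float64(125.9), np.float64(388.1)), (np.float64(157.4), np.float64(357.1))] dotedge [np.float64(18.4), np.float64(22.6)]
```

Run:
```python
from h import *
import math
plan([.6164,.1241,.18],154.2)
for n,(x0,y0,x1,y1) in (('top',(292,158,338,200)),('side',(255,240,305,275))):
    c=cam(n);im=c['img'][y0:y1,x0:x1];big=cv2.resize(im,None,fx=4,fy=4,interpolation=cv2.INTER_CUBIC)
    h=cv2.cvtColor(big,cv2.COLOR_RGB2HSV);m=cv2.inRange(h,np.array((0,0,185)),np.array((180,40,255)))
    k,l,st,ce=cv2.connectedComponentsWithStats(m);i=1+st[1:,4].argmax();ys,xs=np.where(l==i)
    hull=cv2.convexHull(np.stack([xs,ys],1).astype(np.int32))[:,0,:]
    print(n,st[i],len(hull))
    P=[((x+.5)/4-.5+x0,(y+.5)/4-.5+y0) for x,y in hull]
    for z in (.074,.077,.08,.083,.086):
        Q=np.array([onz(c,*p,z)[:2] for p in P])
        A=np.c_[2*Q,np.ones(len(Q))];s=np.linalg.lstsq(A,(Q**2).sum(1),rcond=None)[0];r=math.sqrt(s[2]+s[0]**2+s[1]**2)
        print(z,s[:2].round(4),round(r,4),np.abs(np.linalg.norm(Q-s[:2],axis=1)-r).max().round(4))
    cv2.imwrite(f'pics/m_{n}.png',np.hstack([big[:,:,::-1],cv2.cvtColor((l==i).astype(np.uint8)*255,cv2.COLOR_GRAY2BGR)]))
a=cv2.imread('pics/m_top.png');b=cv2.imread('pics/m_side.png');w=max(a.shape[1],b.shape[1])
cv2.imwrite('pics/m.png',np.vstack([cv2.copyMakeBorder(q,0,0,0,w-q.shape[1],0) for q in (a,b)]))
```

```text
t 5.1833 pos [0.61   0.1227 0.1771] rot [179.06   1.35 154.28] F [-0.4  0.2 -2.2] gap 0.179
tool cm [-0.53  0.41 -0.27] turn 0.08
top [  27   20  123  117 1448] 32
0.074 [ 0.5462 -0.1809] 0.0555 0.002
0.077 [ 0.5455 -0.1804] 0.0554 0.002
0.08 [ 0.5449 -0.18  ] 0.0553 0.002
0.083 [ 0.5442 -0.1795] 0.0552 0.002
0.086 [ 0.5435 -0.179 ] 0.0551 0.002
side [  22   26  155  102 3319] 40
0.074 [ 0.5459 -0.1731] 0.0569 0.0014
0.077 [ 0.5454 -0.1767] 0.0567 0.0014
0.08 [ 0.5449 -0.1802] 0.0565 0.0014
0.083 [ 0.5444 -0.1838] 0.0563 0.0014
0.086 [ 0.5439 -0.1874] 0.0561 0.0014
```

View pics/m.png

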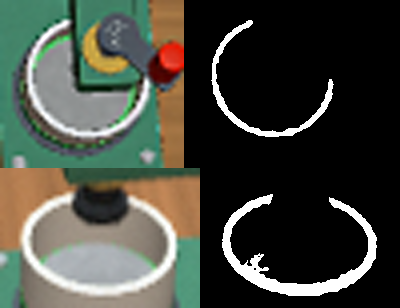

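Call:
jog_arm([
  [0,0,0],
  [0,0,0],
  [0,0,0],
  [0,0,0],
  [0,0,0],
  [0,0,0],
  [0,0,0],
  [0,0,0],
  [0,0,0],
  [0,0,0],
  [0,0,0],
  [0,0,0],
  [0,0,0],
  [0,0,0],
  [0,0,0],
  [0,0,0],
  [0,0,0],
  [0,0,0],
  [0,0,0],
  [0,0,0],
], turn=[4,7,7,7,7,7,7,7,7,7,7,7,7,7,7,7,7,7,7,7], hand=[255,255,255,255,255,255,255,255,255,255,255,255,255,255,255,255,255,255,255,255])

```text
time_s: 6.95
eef_pos: [0.6014, 0.1211, 0.1462]
ee_rot: [-3.141, 0.014, 0.247]
ft_force: [1.1, -0.3, -1.6]
finger_gap: 0.176
```

```bash
cat >> h.py <<'E'
AX=np.array([.5449,-.180]);RZ=.080
def coverT(off,dz,yaw):  # tool pose that puts cover centre at axis+off, dz over rim, with current tilt
    s=bot.read_state();y0=s['ee_rot'].copy();y0[2]=np.radians(yaw)+np.pi
    c=Tm([0,0,0],y0)@C  # cover relative to TCP
    print('cover z-axis tilt deg',np.degrees(c[:2,2]).round(2),'handle yaw',np.degrees(np.arctan2(c[1,0],c[0,0])).round(1))
    cur=Tm(s['eef_pos'],s['ee_rot'])@C;print('cover now',cur[:3,3].round(4),'rel rim',(cur[:3,3]-[*AX,RZ]).round(4))
    p=np.array([AX[0]+off[0],AX[1]+off[1],RZ+dz])-c[:3,3];print('TCP target',p.round(4));plan(p,np.degrees(y0[2]))
E
python3 -c "
from h import *
coverT((0,.2),.05,165)"
```

```text
cover z-axis tilt deg [-1.07 -0.93] handle yaw 164.9
cover now [0.7109 0.149  0.1212] rel rim [0.166  0.329  0.0412]
TCP target [0.4357 0.049  0.1549]
t 6.95 pos [0.6014 0.1211 0.1462] rot [-179.94    0.82   14.15] F [ 1.1 -0.3 -1.6] gap 0.176
tool cm [-17.84   2.94  -0.63] turn 29.15
```

Call:
jog_arm([
  [0,0,-0.2],
  [0,0,-0.2],
  [0,0,-0.2],
  [0,0,-0.2],
  [0,0,-0.2],
  [0,0,-0.1],
], turn=[7,7,7,6,2,0], hand=[255,255,255,255,255,255])

```text
time_s: 7.45
eef_pos: [0.5986, 0.1208, 0.148]
ee_rot: [3.13, 0.026, -0.283]
ft_force: [-0.1, -0.2, -1.1]
finger_gap: 0.177
```

```bash
python3 -c "
from h import *
coverT((0,.17),.03,165)"
```

```text
cover z-axis tilt deg [-0.24 -0.39] handle yaw 164.9
cover now [0.7068 0.0892 0.1218] rel rim [0.1619 0.2692 0.0418]
TCP target [0.436  0.0193 0.1362]
t 7.45 pos [0.5986 0.1208 0.148 ] rot [179.31   1.47 -16.23] F [-0.1 -0.2 -1.1] gap 0.177
tool cm [-12.73  14.27   1.68] turn -1.23
```

Call:
jog_arm([
  [-0.6,0.7,0],
  [-1.3,1.4,0],
  [-1.3,1.4,0],
  [-1.3,1.4,0],
  [-1.3,1.4,0],
  [-1.3,1.4,0],
  [-1.3,1.4,0],
  [-1.3,1.4,0],
  [-1.3,1.4,0],
  [-0.7,0.8,0],
  [0,0,0],
], turn=[-1,0,0,0,0,0,0,0,0,0,0], hand=[255,255,255,255,255,255,255,255,255,255,255])

```text
time_s: 8.37
eef_pos: [0.4391, 0.0214, 0.1433]
ee_rot: [3.127, 0.039, -0.232]
ft_force: [0.6, 0.8, -1.4]
finger_gap: 0.172
```

```bash
python3 -c "
from h import *
coverT((0,.14),.011,165)"
```

```text
cover z-axis tilt deg [ 0.56 -0.42] handle yaw 164.9
cover now [ 0.5484 -0.0046  0.1155] rel rim [0.0035 0.1754 0.0355]
TCP target [ 0.4364 -0.0108  0.1188]
t 8.3667 pos [0.4391 0.0214 0.1433] rot [179.14   2.25 -13.29] F [ 0.6  0.8 -1.4] gap 0.172
tool cm [0.58 3.16 2.48] turn 1.71
```

Call:
jog_arm([
  [0.2,1.0,0.5],
  [0.2,1.0,0.8],
  [0.1,1.0,0.7],
  [0,0,0.3],
  [0,0,0],
], turn=[0.8,0.8,0,0,0], hand=[255,255,255,255,255])

```text
time_s: 8.78
eef_pos: [0.4349, -0.0122, 0.1165]
ee_rot: [3.125, 0.04, -0.258]
ft_force: [-0.6, 0.3, -1.3]
finger_gap: 0.176
```

Run:
```python
from h import *
coverT((0,.0),.012,165)
c=cam('side');a=c['img'][170:310,200:360];cv2.imwrite('pics/s2.png',cv2.resize(a,None,fx=4,fy=4,interpolation=cv2.INTER_CUBIC)[:,:,::-1])
```

```text
cover z-axis tilt deg [ 0.63 -0.37] handle yaw 164.9
cover now [ 0.5435 -0.0411  0.0886] rel rim [-0.0014  0.1389  0.0086]
TCP target [ 0.4365 -0.1507  0.1199]
t 8.7833 pos [ 0.4349 -0.0122  0.1165] rot [179.07   2.31 -14.77] F [-0.6  0.3 -1.3] gap 0.176
tool cm [ 3.66 13.36 -0.27] turn 0.23
```

View pics/s2.png

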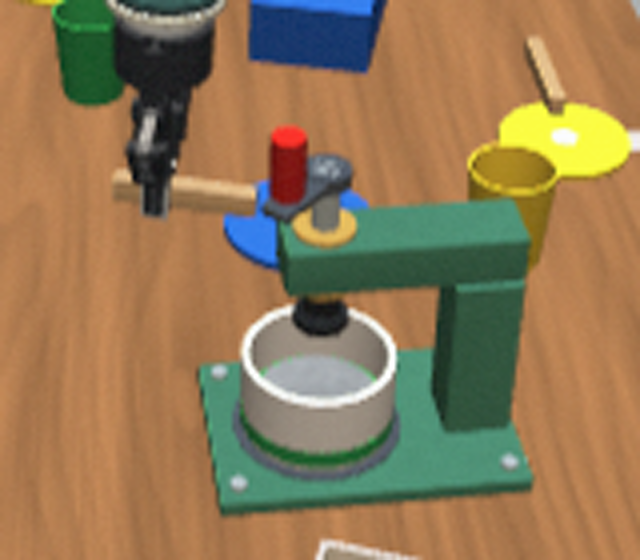

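The cover hangs level behind the press, at (300,225) in the crop. The foot is well above the rim at (320,318), and the crank is clear of the gripper.

Call:
jog_arm([
  [0.3,0.9,-0.2],
  [0.4,1.4,-0.1],
  [0.4,1.4,-0.1],
  [0.4,1.4,0],
  [0.4,1.4,0],
  [0.4,1.4,0],
  [0.3,1.1,0],
  [0,0,0],
], turn=[0,0,0,0,0,0,0,0], hand=[255,255,255,255,255,255,255,255])

```text
time_s: 9.5
eef_pos: [0.4396, -0.1115, 0.1232]
ee_rot: [3.125, 0.039, -0.251]
ft_force: [0.4, -0.1, -1.5]
finger_gap: 0.178
```

Run:
```python
from h import *
coverT((0,.0),.010,165)
c=cam('side')
u,v=200+320.5/4-.5,170+334.5/4-.5;o,d=ray(c,u,v);t=(-.2-o[1])/d[1];print('foot face z',(o+t*d))
```

```text
cover z-axis tilt deg [ 0.59 -0.33] handle yaw 164.9
cover now [ 0.5484 -0.1396  0.0954] rel rim [0.0035 0.0404 0.0154]
TCP target [ 0.4364 -0.1507  0.1178]
t 9.5 pos [ 0.4396 -0.1115  0.1232] rot [179.05   2.26 -14.39] F [ 0.4 -0.1 -1.5] gap 0.178
tool cm [0.69 3.87 0.58] turn 0.61
foot face z [ 0.54235212 -0.2         0.11424761]
```

Call:
jog_arm([
  [0.2,1.1,0.2],
  [0.2,1.1,0.2],
  [0.2,1.1,0.1],
  [0.1,0.5,0],
  [0,0,0],
  [0,0,0],
], turn=[0.5,0,0,0,0,0], hand=[255,255,255,255,255,255])

```text
time_s: 10.05
eef_pos: [0.4369, -0.1506, 0.1188]
ee_rot: [3.126, 0.039, -0.258]
ft_force: [0.2, -0.2, -2.5]
finger_gap: 0.177
```

Run:
```python
from h import *
coverT((0,.0),.006,165)
c=cam('side');a=c['img'][180:300,210:350];A=cv2.resize(a,None,fx=4,fy=4,interpolation=cv2.INTER_CUBIC)
d=cam('top');b=d['img'][140:215,280:350];B=cv2.resize(b,None,fx=4,fy=4,interpolation=cv2.INTER_CUBIC)
o=np.zeros((480,840,3),np.uint8);o[:480,:560]=A;o[:300,560:840]=B;cv2.imwrite('pics/s3.png',o[:,:800,::-1])
# blue disc measure: fit disc outline in side view
for n,cc in (('side',c),('top',d)):
    h=cv2.cvtColor(cc['img'],cv2.COLOR_RGB2HSV);m=cv2.inRange(h,np.array((105,150,60)),np.array((125,255,255)))
    k,l,st,ce=cv2.connectedComponentsWithStats(m);print(n,[(st[i].tolist()) for i in range(1,k) if st[i][4]>20])
    print('pred rim of disc px',[proj(cc,[AX[0]+.06*np.cos(t),AX[1]+.06*np.sin(t),RZ+.012+.008]).round(1).tolist() for t in (0,np.pi/2,np.pi,-np.pi/2)])
```

```text
cover z-axis tilt deg [ 0.56 -0.38] handle yaw 164.9
cover now [ 0.5455 -0.1794  0.0911] rel rim [0.0006 0.0006 0.0111]
TCP target [ 0.4364 -0.1508  0.1138]
t 10.05 pos [ 0.4369 -0.1506  0.1188] rot [179.1    2.25 -14.8 ] F [ 0.2 -0.2 -2.5] gap 0.177
tool cm [-0.02  0.02  0.51] turn 0.2
side [[263, 146, 36, 42, 1035], [260, 241, 41, 27, 665]]
pred rim of disc px [[300.5, 251.8], [277.4, 239.6], [258.6, 253.2], [282.0, 266.5]]
top [[102, 132, 73, 50, 1906], [26, 193, 8, 72, 73]]
pred rim of disc px [[314.1, 159.1], [297.5, 175.3], [314.8, 192.1], [331.3, 175.6]]
```

View pics/s3.png

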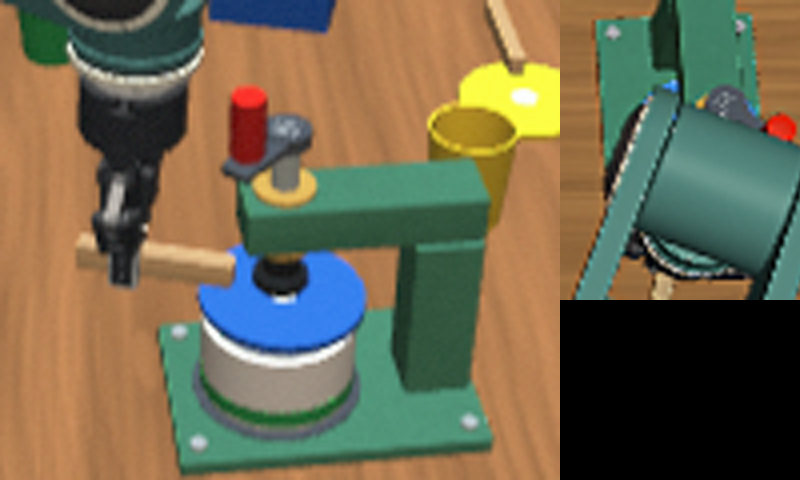

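The cover is above the pot under the foot: disc centre about (282,297) in the crop, foot at (280,272). Before lowering I'll check its centring in the side view.

```bash
cat >> h.py <<'E'
def disc(z):
    c=cam('side');x0,y0=250,230;big=cv2.resize(c['img'][y0:y0+45,x0:x0+60],None,fx=8,fy=8,interpolation=cv2.INTER_CUBIC)
    h=cv2.cvtColor(big,cv2.COLOR_RGB2HSV);m=cv2.inRange(h,np.array((103,110,60)),np.array((125,255,255)))
    k,l,st,ce=cv2.connectedComponentsWithStats(m);i=1+st[1:,4].argmax();ys,xs=np.where(l==i)
    H=cv2.convexHull(np.stack([xs,ys],1).astype(np.int32))[:,0,:]
    P=np.array([onz(c,(x+.5)/8-.5+x0,(y+.5)/8-.5+y0,z)[:2] for x,y in H])
    for _ in range(4):
        s=np.linalg.lstsq(np.c_[2*P,np.ones(len(P))],(P**2).sum(1),rcond=None)[0];r=np.sqrt(s[2]+s[0]**2+s[1]**2)
        e=np.linalg.norm(P-s[:2],axis=1)-r;P=P[np.abs(e)<max(.0015,1.5*e.std())]
    print('disc',s[:2].round(4),'r',r.round(4),'n',len(P),'rel',(s[:2]-AX).round(4))
E
python3 -c "
from h import *
disc(.099)"
```

```text
disc [ 0.5452 -0.1811] r 0.0618 n 38 rel [ 0.0003 -0.0011]
```

Call:
jog_arm([
  [0,0,0.3],
  [0,0,0.3],
  [0,0,0.3],
  [0,0,0.1],
  [0,0,0],
], turn=[0,0,0,0,0], hand=[255,255,255,255,255])

```text
time_s: 10.62
eef_pos: [0.4368, -0.1493, 0.1082]
ee_rot: [3.126, 0.038, -0.256]
ft_force: [-2.9, -0.8, 2.9]
finger_gap: 0.177
```

```bash
python3 -c "
from h import *
coverT((0,.0),.000,165)"
```

```text
cover z-axis tilt deg [ 0.5  -0.35] handle yaw 164.9
cover now [ 0.5455 -0.178   0.0806] rel rim [0.0006 0.002  0.0006]
TCP target [ 0.4364 -0.1507  0.1076]
t 10.6167 pos [ 0.4368 -0.1493  0.1082] rot [179.08   2.18 -14.68] F [-2.9 -0.8  2.9] gap 0.177
tool cm [-0.    0.15  0.06] turn 0.32
```

Call:
jog_arm([
  [0,0.1,0.05],
  [0,0,0],
  [0,0,0],
  [0,0,0],
  [0,0,0],
  [0,0,0],
  [0,0,0],
  [0,0,0],
  [0,0,0],
], turn=[0,0,0,0,0,0,0,0,0], hand=[255,255,160,100,50,0,0,0,0])

```text
time_s: 11.37
eef_pos: [0.4369, -0.1503, 0.1082]
ee_rot: [3.126, 0.037, -0.256]
ft_force: [0.2, 1.0, 0.5]
finger_gap: 0.998
```

```bash
python3 -c "
from h import *
coverT((0,.0),.000,165);disc(.088)"
```

```text
cover z-axis tilt deg [ 0.44 -0.34] handle yaw 164.9
cover now [ 0.5456 -0.179   0.0807] rel rim [0.0007 0.001  0.0007]
TCP target [ 0.4364 -0.1507  0.1075]
t 11.3667 pos [ 0.4369 -0.1503  0.1082] rot [179.09   2.12 -14.67] F [0.2 1.  0.5] gap 0.998
tool cm [-0.04  0.05  0.07] turn 0.33
disc [ 0.5458 -0.1793] r 0.0613 n 40 rel [0.0009 0.0007]
```

Call:
jog_arm([
  [0,0,-1],
  [0,0,-2],
  [0,0,-2],
  [-0.5,0,-3],
  [-0.5,0,-3],
  [-0.5,0,-3],
  [-0.5,0,-3],
  [0,0,-3],
  [0,0,-3],
  [0,0,-2],
  [0,0,0],
], turn=[0,0,0,0,0,0,0,0,0,0,0], hand=[0,0,0,0,0,0,0,0,0,0,0])

```text
time_s: 12.33
eef_pos: [0.4242, -0.1422, 0.3774]
ee_rot: [3.126, 0.037, -0.256]
ft_force: [0.8, 0.8, 0.5]
finger_gap: 0.999
```

Run:
```python
from h import *
plan([.517,-.217,.38],-15)
disc(.088)
w=cam('wrist');cv2.imwrite('pics/w3.png',w['img'][:,:,::-1])
for n,c in (('top',cam('top')),('side',cam('side')),('wrist',w)):
    h=cv2.cvtColor(c['img'],cv2.COLOR_RGB2HSV);m=cv2.inRange(h,np.array((0,180,70)),np.array((4,255,255)))
    k,l,st,ce=cv2.connectedComponentsWithStats(m);print(n,[(st[i].tolist(),ce[i].round(1)) for i in range(1,k) if st[i][4]>15])
    print('pred top,bot',proj(c,[.5166,-.2167,.2903]),proj(c,[.5166,-.2167,.2423]),'axis',proj(c,[*AX,.25]))
```

```text
t 12.3333 pos [ 0.4242 -0.1422  0.3774] rot [179.1    2.1  -14.67] F [0.8 0.8 0.5] gap 0.999
tool cm [10.85  4.89 -0.58] turn 0.33
disc [ 0.5459 -0.1793] r 0.0612 n 43 rel [0.001  0.0007]
top []
pred top,bot [336.04310582 170.95094738] [332.95103382 174.42447526] axis [321.66898638 165.10928964]
side [([268, 202, 9, 19, 142], array([271.6, 210.5]))]
pred top,bot [272.65601922 203.89420237] [272.1783031  219.28319087] axis [281.4876026  208.71267126]
wrist [([318, 7, 41, 45, 1381], array([338.2,  29.4]))]
pred top,bot [341.34763069  25.88212877] [323.52057237  38.44134864] axis [263.72905782   6.54204854]
```

View pics/w3.png

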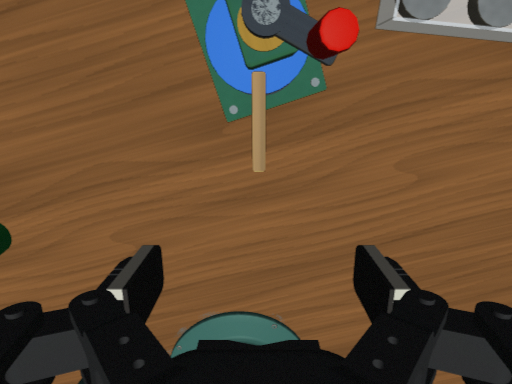

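The wrist view shows the cover seated with its handle free (258,120), the crank sleeve top at (340,29) and the hub at (265,10). 10 pictures so far.

Run:
```python
from h import *
w=cam('wrist');s=cam('side')
p=onz(w,340,29,.2903);print(p,onz(w,265,10,.25)); print('rel',(p[:2]-AX)*1000, np.linalg.norm(p[:2]-AX),np.degrees(np.arctan2(*(p[:2]-AX)[::-1])))
print(cross(ray(w,338.2,29.4),ray(s,271.6,210.5)))
plan([p[0],p[1],.37],-15)
```

```text
[ 0.51397949 -0.21398433  0.2903    ] [ 0.54073037 -0.17952656  0.25      ]
rel [-30.92051489 -33.98433409] 0.04594576372778686 -132.29737148312154
(array([ 0.51496243, -0.21815714,  0.27106265]), [np.float64(0.0007308283939061894), np.float64(0.0007308283939063617)])
t 12.6333 pos [ 0.4238 -0.1422  0.3709] rot [179.15   2.54 -14.67] F [-0.1  0.3  0.2] gap 0.998
tool cm [10.53  4.67 -0.3 ] turn 0.33
```

Call:
jog_arm([
  [1,0.5,0],
  [2,0.9,0],
  [2.2,0.9,0],
  [2.2,0.9,0],
  [2,0.9,0.3],
  [1,0.5,0.3],
  [0,0,0],
], turn=[0,0,0,0,0,0,0], hand=[0,0,0,0,0,0,0])

```text
time_s: 13.22
eef_pos: [0.5176, -0.2182, 0.3541]
ee_rot: [3.128, 0.05, -0.255]
ft_force: [-0.5, 0.9, -0.2]
finger_gap: 1.0
```

Run:
```python
from h import *
plan([.515,-.2155,.281],-15)
```

```text
t 13.2167 pos [ 0.5176 -0.2182  0.3541] rot [179.2    2.89 -14.62] F [-0.5  0.9 -0.2] gap 1.0
tool cm [ 0.05 -0.3   7.31] turn 0.38
```

Call:
jog_arm([
  [0,-0.3,1],
  [0,0,1.5],
  [0,0,1.5],
  [0,0,1.5],
  [0,0,0.8],
  [0,0,0],
], turn=[0,0,0,0,0,0], hand=[0,0,0,0,0,0])

```text
time_s: 13.72
eef_pos: [0.5129, -0.2136, 0.2815]
ee_rot: [3.129, 0.055, -0.255]
ft_force: [-0.3, -0.8, -1.0]
finger_gap: 0.997
```

Run:
```python
from h import *
plan([.515,-.2155,.281],-15)
```

```text
t 13.7167 pos [ 0.5129 -0.2136  0.2815] rot [179.26   3.15 -14.6 ] F [-0.3 -0.8 -1. ] gap 0.997
tool cm [0.25 0.13 0.04] turn 0.4
```

Call:
jog_arm([
  [0.2,0.1,0],
  [0,0,0],
  [0,0,0],
  [0,0,0],
  [0,0,0],
  [0,0,0],
  [0,0,0],
  [0,0,0],
  [0,0,0],
], turn=[0,0,0,0,0,0,0,0,0], hand=[0,255,255,255,255,255,255,255,255])

```text
time_s: 14.47
eef_pos: [0.5145, -0.2145, 0.284]
ee_rot: [3.129, 0.052, -0.254]
ft_force: [-0.5, -0.1, -0.5]
finger_gap: 0.26
```

```bash
cat >> h.py <<'E'
def circ():
    s=bot.read_state();g=s['eef_pos']+R.from_euler('xyz',s['ee_rot']).as_matrix()@[0,0,.006];d=g[:2]-AX
    print('grasp',g.round(4),'r',np.hypot(*d).round(4),'a deg',round((-np.degrees(np.arctan2(d[1],d[0]))+3.2)%360,1),'F',s['ft_force'].round(1),'gap',round(s['finger_gap'],3))
    return g
E
python3 - <<'E'
from h import *
plan([.515,-.2155,.281],-15);circ()
E
```

```text
t 14.4667 pos [ 0.5145 -0.2145  0.284 ] rot [179.26   2.97 -14.56] F [-0.5 -0.1 -0.5] gap 0.26
tool cm [0.08 0.08 0.29] turn 0.44
grasp [ 0.5142 -0.2145  0.278 ] r 0.0462 a deg 134.8 F [-0.5 -0.1 -0.5] gap 0.26
```

```bash
cat >> h.py <<'E'
def wind(n,step,r=.0455):
    s=bot.read_state();g=circ();d=g[:2]-AX;th=np.arctan2(d[1],d[0]);Rm=R.from_euler('xyz',s['ee_rot']).as_matrix();p=d
    out=[]
    for i in range(1,n+1):
        t=th-np.radians(step*i);q=r*np.array([np.cos(t),np.sin(t)]);v=Rm.T@np.array([*(q-p),-.016*step/360]);out.append((v*100).round(2).tolist());p=q
    print(out)
def foot():
    c=cam('side');f=c['img'].astype(float).max(2);res=[]
    for x in range(276,286):
        col=f[240:270,x];i=int(col.argmin())
        for j in range(i,29):
            if col[j]<100<=col[j+1]: res.append(240+j+(100-col[j])/(col[j+1]-col[j]));break
    r=np.array(res);print('foot edge',r.round(2),'lowest mean',np.sort(r)[-6:].mean().round(2))
E
python3 - <<'E'
from h import *
wind(6,15);foot();disc(.088)
E
```

```text
grasp [ 0.5142 -0.2145  0.278 ] r 0.0462 a deg 134.8 F [-0.5 -0.1 -0.5] gap 0.26
[[-0.94, -0.73, 0.11], [-0.77, -0.91, 0.09], [-0.51, -1.07, 0.08], [-0.21, -1.17, 0.06], [0.1, -1.18, 0.05], [0.4, -1.12, 0.03]]
foot edge [252.58 253.16 253.2  253.36 253.36 253.34 253.12 252.76 252.7  251.7 ] lowest mean 253.26
disc [ 0.5458 -0.1793] r 0.0613 n 43 rel [0.0009 0.0007]
```

Call:
jog_arm([
  [-0.9,-0.7,0.1],
  [-0.8,-0.9,0.1],
  [-0.5,-1.1,0.1],
  [-0.2,-1.2,0.1],
  [0.1,-1.2,0],
  [0,0,0],
], turn=[0,0,0,0,0,0], hand=[255,255,255,255,255,255])

```text
time_s: 15.07
eef_pos: [0.5056, -0.1575, 0.2805]
ee_rot: [3.125, 0.046, -0.257]
ft_force: [9.2, -5.8, -1.8]
finger_gap: 0.263
```

Run:
```python
from h import *
foot();plan([.5,-.2,.28],-15);wind(10,15)
```

```text
foot edge [253.59 254.17 254.18 254.36 254.38 254.33 254.13 253.74 253.47 252.71] lowest mean 254.26
t 15.1167 pos [ 0.5055 -0.1577  0.2805] rot [179.05   2.65 -14.72] F [10.1 -3.1 -3.4] gap 0.256
tool cm [0.54 4.23 0.1 ] turn 0.28
grasp [ 0.5052 -0.1577  0.2745] r 0.0455 a deg 212.5 F [10.1 -3.1 -3.4] gap 0.256
[[0.45, -1.1, 0.03], [0.72, -0.95, 0.02], [0.94, -0.73, 0.01], [1.1, -0.46, 0.01], [1.18, -0.16, 0.01], [1.18, 0.15, 0.01], [1.1, 0.45, 0.02], [0.95, 0.72, 0.03], [0.73, 0.94, 0.05], [0.46, 1.09, 0.06]]
```

Call:
jog_arm([
  [0.45,-1.1,0.05],
  [0.7,-0.95,0.05],
  [0.95,-0.75,0],
  [1.1,-0.45,0],
  [1.2,-0.15,0.05],
  [1.2,0.15,0],
  [1.1,0.45,0],
  [0.95,0.7,0.05],
  [0.75,0.95,0.05],
  [0.45,1.1,0.05],
  [0,0,0],
], turn=[0,0,0,0,0,0,0,0,0,0,0], hand=[255,255,255,255,255,255,255,255,255,255,255])

```text
time_s: 16.03
eef_pos: [0.5903, -0.1811, 0.2737]
ee_rot: [3.096, 0.06, -0.264]
ft_force: [-6.1, -3.5, 5.1]
finger_gap: 0.261
```

Run:
```python
from h import *
foot();plan([.5,-.2,.28],-15);wind(10,15)
```

```text
foot edge [255.61 255.81 256.33 256.19 256.25 256.37 255.76 255.81 255.36 254.62] lowest mean 256.13
t 16.0833 pos [ 0.5903 -0.1804  0.2738] rot [177.42   3.43 -15.14] F [-8.6 -2.9  3.5] gap 0.263
tool cm [-8.23  4.25  0.06] turn -0.14
grasp [ 0.5899 -0.1806  0.2678] r 0.045 a deg 3.9 F [-8.6 -2.9  3.5] gap 0.263
[[0.2, 1.16, 0.11], [-0.16, 1.17, 0.13], [-0.46, 1.09, 0.14], [-0.73, 0.93, 0.15], [-0.94, 0.71, 0.16], [-1.1, 0.44, 0.15], [-1.17, 0.14, 0.14], [-1.17, -0.17, 0.13], [-1.09, -0.47, 0.11], [-0.93, -0.74, 0.09]]
```

Call:
jog_arm([
  [0.2,1.15,0.1],
  [-0.15,1.15,0.15],
  [-0.45,1.1,0.15],
  [-0.75,0.95,0.15],
  [-0.95,0.7,0.15],
  [-1.1,0.45,0.15],
  [-1.15,0.15,0.15],
  [-1.15,-0.15,0.15],
  [-1.1,-0.45,0.1],
  [0,0,0],
], turn=[0,0,0,0,0,0,0,0,0,0], hand=[255,255,255,255,255,255,255,255,255,255])

```text
time_s: 16.92
eef_pos: [0.517, -0.2147, 0.2682]
ee_rot: [3.08, 0.042, -0.267]
ft_force: [-6.8, -2.2, -0.2]
finger_gap: 0.261
```

Run:
```python
from h import *
foot();plan([.5,-.2,.28],-15);wind(8,15);disc(.088)
```

```text
foot edge [257.3  257.46 257.6  257.61 257.91 257.87 257.59 257.37 256.77 256.08] lowest mean 257.67
t 16.9667 pos [ 0.5174 -0.2147  0.2682] rot [176.51   2.43 -15.3 ] F [-10.5  -8.6   0.7] gap 0.262
tool cm [-2.11 -0.89 -1.15] turn -0.3
grasp [ 0.517  -0.215   0.2622] r 0.0447 a deg 131.7 F [-10.5  -8.6   0.7] gap 0.262
[[-1.05, -0.54, 0.08], [-0.83, -0.86, 0.05], [-0.58, -1.04, 0.03], [-0.29, -1.15, 0.01], [0.02, -1.19, -0.01], [0.32, -1.14, -0.02], [0.61, -1.02, -0.02], [0.85, -0.83, -0.02]]
disc [ 0.5458 -0.1793] r 0.0614 n 40 rel [0.0009 0.0007]
```

Call:
jog_arm([
  [-1.05,-0.55,0.1],
  [-0.85,-0.85,0.05],
  [-0.6,-1.05,0.05],
  [-0.3,-1.15,0.05],
  [0,-1.2,0],
  [0.3,-1.15,0],
  [0,0,0],
], turn=[0,0,0,0,0,0,0], hand=[255,255,255,255,255,255,255])

```text
time_s: 17.6
eef_pos: [0.5142, -0.1454, 0.2637]
ee_rot: [3.078, 0.027, -0.267]
ft_force: [9.2, -14.7, -2.9]
finger_gap: 0.266
```

Run:
```python
from h import *
foot();foot();plan([.5,-.2,.28],-15);wind(6,15)
c=cam('side');print([proj(c,[AX[0]+.001,AX[1]-.02,z]).round(2) for z in (.114,.094,.092,.088)])
```

```text
foot edge [258.29 258.63 258.92 258.95 259.24 258.9  258.89 258.5  257.78 257.21] lowest mean 258.92
foot edge [258.28 258.62 258.95 258.96 259.25 258.91 258.88 258.51 257.8  257.22] lowest mean 258.93
t 17.7 pos [ 0.5138 -0.1456  0.2637] rot [176.4    1.58 -15.3 ] F [ 16.6 -14.1  -5.3] gap 0.26
tool cm [ 0.06  5.7  -1.28] turn -0.3
grasp [ 0.5135 -0.146   0.2577] r 0.0463 a deg 230.5 F [ 16.6 -14.1  -5.3] gap 0.26
[[0.83, -0.87, -0.01], [0.97, -0.69, -0.0], [1.11, -0.42, 0.01], [1.18, -0.12, 0.03], [1.17, 0.19, 0.05], [1.08, 0.49, 0.07]]
[array([280.89, 253.15]), array([280.63, 258.69]), array([280.61, 259.24]), array([280.56, 260.33])]
```

Call:
jog_arm([
  [0.8,-0.85,0],
  [0.95,-0.7,0],
  [1.1,-0.4,0],
  [1.2,-0.1,0.05],
  [0,0,0],
], turn=[0,0,0,0,0], hand=[255,255,255,255,255])

```text
time_s: 18.17
eef_pos: [0.5604, -0.1363, 0.2608]
ee_rot: [3.067, 0.025, -0.27]
ft_force: [-3.0, -18.4, 2.7]
finger_gap: 0.255
```

Run:
```python
from h import *
foot();wind(4,15)
```

```text
foot edge [258.43 258.62 259.25 259.26 259.26 259.24 258.92 258.75 257.9  257.67] lowest mean 259.11
grasp [ 0.5597 -0.1366  0.2549] r 0.0459 a deg 292.0 F [ -3.6 -18.8   3.7] gap 0.26
[[1.17, 0.26, 0.06], [1.07, 0.51, 0.08], [0.9, 0.77, 0.1], [0.67, 0.98, 0.12]]
```

Call:
jog_arm([
  [1.15,0.25,0.05],
  [1.05,0.5,0.1],
  [0,0,0],
], turn=[0,0,0], hand=[255,255,255])

```text
time_s: 18.47
eef_pos: [0.5784, -0.1483, 0.2596]
ee_rot: [3.062, 0.03, -0.271]
ft_force: [-9.1, -12.1, 3.9]
finger_gap: 0.262
```

Run:
```python
from h import *
foot();foot();disc(.088);wind(4,8)
c=cam('side');cv2.imwrite('pics/s4.png',cv2.resize(c['img'][195:285,235:335],None,fx=6,fy=6,interpolation=cv2.INTER_CUBIC)[:,:,::-1])
```

```text
foot edge [258.44 258.61 259.27 259.26 259.26 259.23 258.92 258.74 257.89 257.67] lowest mean 259.11
foot edge [258.45 258.63 259.27 259.25 259.26 259.22 258.9  258.74 257.91 257.65] lowest mean 259.11
disc [ 0.5459 -0.1793] r 0.0613 n 43 rel [0.001  0.0007]
grasp [ 0.5775 -0.1481  0.2537] r 0.0456 a deg 318.9 F [ -9.5 -12.8   4.1] gap 0.26
[[0.52, 0.36, 0.05], [0.47, 0.42, 0.06], [0.41, 0.48, 0.06], [0.34, 0.54, 0.07]]
```

View pics/s4.png

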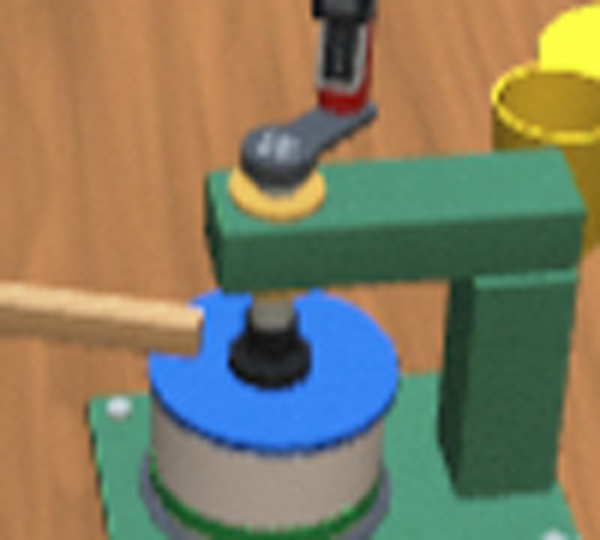

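The foot rests on the seated cover at (270,358). Its edge stayed at 259.11 px through the last 27°, so contact was about 3.2 mm of screw travel ago. About 17° more makes the quarter turn.

Call:
jog_arm([
  [0.5,0.35,0.05],
  [0.5,0.4,0.05],
  [0,0,0],
  [0,0,0],
], turn=[0,0,0,0], hand=[255,255,255,255])

```text
time_s: 19.0
eef_pos: [0.5833, -0.1547, 0.2592]
ee_rot: [3.059, 0.039, -0.272]
ft_force: [-9.5, -8.6, 4.9]
finger_gap: 0.261
```

Run:
```python
from h import *
foot();circ();plan([.58,-.15,.3],-15)
```

```text
foot edge [258.45 258.62 259.26 259.26 259.27 259.21 258.95 258.74 257.92 257.64] lowest mean 259.11
grasp [ 0.583  -0.155   0.2532] r 0.0455 a deg 329.9 F [-9.3 -8.5  5.3] gap 0.261
t 19.05 pos [ 0.5833 -0.1546  0.2592] rot [175.24   2.24 -15.59] F [-9.3 -8.5  5.3] gap 0.261
tool cm [-0.6  -0.01 -4.08] turn -0.59
```

Call:
jog_arm([
  [0,0,0],
  [0,0,0],
  [0,0,0],
  [0,0,0],
  [0,0,0],
  [0,0,0],
  [0,0,-1],
  [0,0,-2],
  [0,0,-2],
  [0,0,-2],
  [0,0,-2],
  [0,0,0],
  [0,0,0],
], turn=[0,0,0,0,0,0,0,0,0,0,0,0,0], hand=[150,80,0,0,0,0,0,0,0,0,0,0,0])

```text
time_s: 20.13
eef_pos: [0.5898, -0.1421, 0.355]
ee_rot: [3.059, 0.041, -0.269]
ft_force: [0.4, 0.2, -1.0]
finger_gap: 0.996
```

Run:
```python
from h import *
plan([.5,-.15,.4],-15);foot();disc(.088)
c=cam('side');h=cv2.cvtColor(c['img'],cv2.COLOR_RGB2HSV);m=cv2.inRange(h,np.array((0,180,70)),np.array((4,255,255)))
k,l,st,ce=cv2.connectedComponentsWithStats(m);print([(st[i].tolist(),ce[i].round(1)) for i in range(1,k) if st[i][4]>15])
for a in (300,315,330,345,0):
    t=-np.radians(a-3.2);p=[AX[0]+.045*np.cos(t),AX[1]+.045*np.sin(t),.2453-.004+.004];print(a,proj(c,p).round(1))
cv2.imwrite('pics/s5.png',cv2.resize(c['img'][100:300,180:380],None,fx=3,fy=3,interpolation=cv2.INTER_CUBIC)[:,:,::-1])
```

```text
t 20.1333 pos [ 0.5898 -0.1421  0.355 ] rot [175.25   2.37 -15.41] F [ 0.4  0.2 -1. ] gap 0.996
tool cm [-8.62  3.48 -3.87] turn -0.41
foot edge [258.43 258.62 259.25 259.24 259.25 259.22 258.9  258.71 257.89 257.6 ] lowest mean 259.1
disc [ 0.5458 -0.1793] r 0.0614 n 44 rel [0.0009 0.0007]
[([290, 197, 9, 18, 133], array([293.6, 205.2]))]
300 [287.1 201.8]
315 [290.9 203. ]
330 [294.1 204.7]
345 [296.5 206.8]
0 [297.9 209.2]
```

View pics/s5.png

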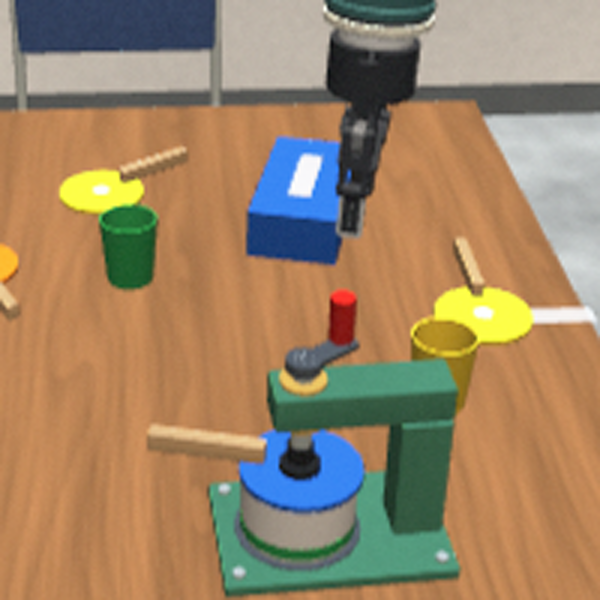

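The final view shows the cover seated under the foot (300,465), the crank left free (342,318) with the gripper clear above it, and the cups and tissue box upright in place.

```bash
python3 -c "
from rig import bot
print(bot.finish_job())"
```

```text
the job is handed in; nothing more can be done
None
```

I set the blue cover on the pot and let go of it. Then I wound the press down to contact, about a quarter turn further, and released the crank. The job was handed in at about 20 s of the 72 s allowed; it reports no verdict.

**Last checks**
- **Cover:** the side camera puts it about 1 mm off centre, and it did not move through the whole winding. The arm's pose at release put its underside about 0.7 mm above the measured rim height (80 mm). I did not measure its tilt after release. In the hand it was about 0.6°, and it looks flat in the picture.
- **Press:** the foot's edge in the side view moved steadily with the crank, then stayed at 259.11 px for the last 38° of winding. That puts contact at about 20.9 mm of screw travel, and I stopped at about 24.7 mm. The foot is therefore pushed in about 3.7 mm, give or take 0.3. The crank angle seen after release, about 329°, matches where I let go.
- **Surroundings:** the gripper is open, clear of the press and reads no contact force. The cups and tissue box look upright and unmoved in the last picture. The tub is outside that picture, and the arm never went near it.

**Disagreement:** the foot stopped at about 92.5 mm by the camera, but a seated cover's top should be at about 88 mm. I put the gap of over 4 mm, more than the 2 mm calibration tolerance, down to how the foot's edge is picked out in the image. I used the point where the foot stopped moving as contact, not the absolute height.

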